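Feel for the casting in the dark box and put it under the cure hood

TASK

A light-sensitive resin casting lies somewhere inside the black light-tight box, and its sliding hatch board stays on: reach in through the hand hole, which travels with your hand, feel for the casting and lift it out. Set it on the table in front of the white cure hood, then push it right in through the hinged flap, so that it stands on its base entirely inside and the flap has fallen shut behind it. Leave the brushes, pot, spatula, tin, jar and palette where they are.

Things in the scene. Friction and masses are not known exactly. Their poses are not given: they have to be found in the camera images.
- darkbox: black box fixed on the table, outside 166 (x) x 316 (y) x 56 high, walls 8, inside 150 x 300, inner floor 6 above the table, roofed by the hatch board. Origin: centre of its underside; y along its length, z up. Inside, unseen, lies one casting, whose place is not reported: see point box_floor
- box_floor (a point): centre of the inner floor, axes as the box's. The casting is pale, 96 long x 44 wide x 38 high (sides flat up to 26, ridge above), 0.25 to 0.5 kg, base down, its 96 length along x (within 0.15 rad), its centre at x within 10 of 0 and y from 20 to 90 in this frame; not under the hole at the start. It slides if pushed sideways and stands firm if pressed from above
- hatch (a joint): slide of the thin grey hatch board (184 x 470 x 6, top face 62.5 above the table) that roofs the box, in m: 0 = hand hole at the -y end of the box, 0.170 = at the +y end. It runs freely: 0.6 N moves it, and a hand in the hole pushes it along by the hole's edge. Its ends stick out beyond the box over the table
- hatch_hole (a point): centre of the hand hole, in the plane of the board's top face, 62.5 above the table; the hole is 130 x 130 square, sides parallel to the box; its centre is at y = -85 + hatch (mm) and x = 0 in the box frame. Axes as the box's
- hood: white cure hood fixed on the table, bottomless (the casting slides on the bare table): 95 high, 136 wide, 190 deep, walls 8, window in the roof. Origin: on the table under the middle of the front face; x points into the hood, y to the left, z up. Doorway 120 wide, 86 high, under a lintel 10 deep and 9 high; free inside from x = 10 to 182, 120 wide
- flap (a joint): hinge of the aluminium door flap in rad: 0 = hanging shut, up to 1.45 as its lower edge swings inwards (only inwards). 114 wide, 58 long, 60 g; hinge 7 behind the front face, 85 above the table, so 27 of gap below it. Falls shut by itself when nothing holds it; it rests on the casting's top until the casting's near end is about 40 behind the front face (leaning fingers reach that under the lintel)
- flap_edge (a point): middle of the flap's lower edge, 27 above the table when shut
- jar: lidded jar, 68 across, 85 high, stands at the far side; bystander, origin under its centre
- brushpot: steel pot, 72 across, 90 high, brushes standing in it up to 240 high; bystander, origin under its centre
- brush: paint brush lying on the table between the robot and the work; bystander, origin under its middle
- spatula: spatula lying beyond the box, on its far side; bystander, origin under its middle
- tin: paint tin, 100 across, 120 high; bystander, origin under its centre
- palette: round white palette, 170 across, 6 thick, lying flat; bystander, origin under its centre
Mind the look-alikes: they are no part of the job. Of the things that look like the hood, the larger one is meant.

How it is judged:
By the outcome, as a careful person would: the job done as asked, in the order asked, and still so for the second after the job is handed in, with the robot touching nothing.
It also fails if it takes over 72 s, if anything falls off the work surface, if the arm or the gripper's body presses on something with over 40 N, if the wrist force passes 120 N, or if a joint passes its speed limit or range.

ROBOT

A 7-joint arm with a two-finger parallel gripper is mounted at the origin on the work surface. World frame = base frame: x ahead of the robot, y to its left, z up, the work surface at z = 0. Lengths are in m, angles in rad, forces in N, time in s.
With the tool pointing down it reaches from about 0.425 to 0.875 m from the base axis. Payload 4.7 kg.
Tool frame: the origin (TCP) lies midway between the tips of the shut fingers; the grasp point (between the pads) lies manip.grip_depth behind it (manip.grip_depth is the distance from the TCP to the grasp point, in m); z points along the fingers, y is the line along which they close (so a half turn about z gives the same grasp; the last joint's range is limited). The gripper opens to 85 mm and grips with 20 to 120 N. Pads are 22 mm wide; open, the fingers measure 114 mm over their backs; the gripper's body (76 mm by 85 mm) begins 54 mm behind the grasp point. The pads swing forward as they close: fully open they stand 13 mm farther back than shut.
Start: joints at [1.148, 0.321, -0.07, 1.45, 0.023, 1.371, -0.057], TCP at [0.275, -0.589, 0.231] pointing down, gripper open.
Joint ranges: [-2.86, 2.86], [-0.3, 2.09], [-1.38, 1.24], [0.06, 2.45], [-1.56, 4.7], [0.09, 2.05], [-2.69, 2.69]. Speed limits (rad/s): [2.57, 2.57, 3.14, 3.14, 3.14, 3.14, 3.14].

INTERFACE

Orientations are given as a rotation vector (axis times angle).
In Python, from workcell import sensors, viewer, manip, finder gives the robot as it stands.
- The arm moves only by the tool move_arm, never from a script. Its arguments are lists of equal length, an entry for each row: "claw": the finger opening in m, from 0 to 0.0854; "dp": the shift along the tool's x, y, z in m, a list of three; "angular": the turn, a rotation vector about the tool's x, y, z in rad, a list of three. In form: {"claw": [claw, ...], "dp": [[tx, ty, tz], ...], "angular": [[ax, ay, az], ...]}. A call has 1 to 12 rows; each row shifts and turns the commanded pose from where the row before left it, along the tool's axes as they then stand; what a row does not reach is not made up. A row lasts 1/10 s, in which the tool goes at most 50 mm and 8.59 degrees, less where a joint would pass 70% of its speed; a pose out of reach is approached as far as the arm can. A call is refused whole if a number of a shift passes 0.05 or a number of a turn 0.15, either way. A call with a gripper value outside its range is refused whole. The fingers move at their own pace and stop on an object; the grip force is fixed at half the most. Time passes only in rows, so rows that do not move let the fingers close. It gives the time, the measured TCP pose, the force, the opening and the grip force at its end, in the units of the state.
- sensors.observe(): the state, without advancing time (a new reading comes with each control period).
- viewer.grab_frame(name): name is "side" or "top"; returns the picture (420x560x3 uint8, red, green, blue); there is no depth.
- viewer.camera_params(name): a dict with "mtx" (3x3 intrinsics, pixels), "T" (4x4, takes a point from camera to world coordinates). Camera axes: x right, y down, z forward; pixel columns grow to the right and rows downward; lengths in m; the calibration is good to about 2 mm. A picture is of the moment at which its call begins. camera_params takes no time and is no camera call.
- manip.job_done(): hands the job in; it is judged then, once.
Trained networks look in the newest picture that a camera, given by its name, has taken for a name from the list of things; names that differ only in an ending like _2 or _b are one class to them, and where a whole thing is asked for, a point or a joint stands for the part that bears it (a point fixed in the world has none). Each returns a list of dicts, best first, with "p" (0 to 1); they miss things now and then, are a little off and sometimes report something else, mostly with a low value. They report only what shows in the picture. A call takes as long as a camera call. They do not tell look-alikes from the thing itself.
- finder.search_frame(target, camera): "rect" ([left, top, right, bottom] in pixels, round what is visible of it).
- finder.trace(target, camera): "pixels" (420x560 bool, what is visible of it) and "rect" ([left, top, right, bottom] in pixels, round what is visible of it).
The state is a dict: "time_s": time; "q": joint angles; "qd": joint speeds; "effort": joint torques, N m; "tool_pos": TCP position; "tcp_rot": TCP orientation; "ft_force": force on the tool from outside, world axes, zero at the start; "moment": the same for the moment, N m; "width": finger opening in m; "grasp_force": force on a finger pad.
Only numpy, scipy, OpenCV 4.12 (cv2) and the standard library are available. Lean on these libraries where they do the work, as an engineer would, in place of code of your own. Each camera call takes 0.05 s, during which the arm holds its last target. There are 200 camera calls.

## Working session

There is one attempt and no reset: what is moved stays moved. The work goes in short steps, Python scripts to look and compute and a tool call to move; the robot and the scene stay as the last step left them, time stands still between calls to the robot, and variables do not carry over. Pictures are saved under pics/ and viewed, at most 10 in all, crops included, and the job is handed in when it is done.

Besides the shell and the picture viewer there is one more tool, called after "Request:" as name(argument=value, ...) on one line, values as JSON. move_arm: Moves the arm, as the interface text tells. Its arguments: {"type":"object","properties":{"claw":{"type":"array","items":{"type":"number"}},"dp":{"type":"array","items":{"type":"array","items":{"type":"number"}}},"angular":{"type":"array","items":{"type":"array","items":{"type":"number"}}}},"required":["claw","dp","angular"]}

```bash
ls; mkdir -p pics; python3 - <<'E'
from workcell import sensors, viewer, manip, finder
import cv2,numpy as np
for n in("side","top"):
    f=viewer.grab_frame(n); cv2.imwrite(f"pics/{n}0.png",f[:,:,::-1])
    p=viewer.camera_params(n); print(n,p["mtx"].round(1).tolist(),p["T"].round(4).tolist())
    for t in("darkbox","hatch","hatch_hole","hood","flap","jar","brushpot","brush","tin","palette","spatula"):
        print(t,[(np.round(d["rect"]).tolist(),round(d["p"],2)) for d in finder.search_frame(t,n)])
s=sensors.observe();print({k:np.round(v,3).tolist() for k,v in s.items()},manip.grip_depth)
E
```

```text
pics
side [[471.6, 0.0, 284.4], [0.0, 471.6, 206.9], [0.0, 0.0, 1.0]] [[-0.8997, -0.3081, 0.3093, 0.1315], [-0.4365, 0.6414, -0.6309, 0.818], [-0.004, -0.7026, -0.7116, 1.0513], [0.0, 0.0, 0.0, 1.0]]
darkbox [([294.0, 101.0, 384.0, 207.0], 0.98)]
hatch [([294.0, 98.0, 389.0, 197.0], 0.57)]
hatch_hole [([292.0, 100.0, 382.0, 195.0], 0.78), ([314.0, 213.0, 343.0, 265.0], 0.43)]
hood [([364.0, 184.0, 409.0, 237.0], 0.94), ([205.0, 280.0, 277.0, 377.0], 0.58)]
flap [([205.0, 285.0, 275.0, 380.0], 0.53)]
jar [([208.0, 184.0, 235.0, 211.0], 0.6)]
brushpot [([169.0, 170.0, 204.0, 245.0], 0.73)]
brush [([315.0, 211.0, 343.0, 265.0], 0.78)]
tin [([131.0, 250.0, 180.0, 304.0], 0.9), ([235.0, 144.0, 277.0, 197.0], 0.43)]
palette [([280.0, 314.0, 348.0, 370.0], 0.67)]
spatula [([236.0, 142.0, 277.0, 198.0], 0.8)]
top [[388.6, 0.0, 281.1], [0.0, 388.6, 209.3], [0.0, 0.0, 1.0]] [[-0.0057, -0.9838, 0.1792, 0.3974], [-1.0, 0.0048, -0.0055, -0.0377], [0.0045, -0.1793, -0.9838, 0.9314], [0.0, 0.0, 0.0, 1.0]]
darkbox [([340.0, 176.0, 560.0, 281.0], 0.93)]
hatch [([344.0, 178.0, 560.0, 275.0], 0.8), ([144.0, 207.0, 157.0, 248.0], 0.5)]
hatch_hole [([339.0, 178.0, 559.0, 276.0], 0.59)]
hood [([49.0, 199.0, 167.0, 287.0], 0.72), ([317.0, 307.0, 397.0, 366.0], 0.71)]
flap [([139.0, 206.0, 156.0, 246.0], 0.45)]
jar [([260.0, 109.0, 289.0, 147.0], 0.81)]
brushpot [([187.0, 71.0, 239.0, 141.0], 0.65)]
brush [([241.0, 269.0, 331.0, 290.0], 0.84)]
tin [([99.0, 102.0, 160.0, 156.0], 0.71)]
palette [([112.0, 281.0, 187.0, 352.0], 0.85)]
spatula []
{'time_s': 1.2, 'q': [1.148, 0.321, -0.07, 1.45, 0.023, 1.371, -0.057], 'qd': [-0.001, 0.002, 0.002, -0.001, -0.001, 0.001, 0.0], 'effort': [-0.0, -49.34, -0.381, -31.458, 0.013, 0.002, -0.0], 'tool_pos': [0.275, -0.589, 0.231], 'tcp_rot': [3.067, 0.681, -0.0], 'ft_force': [-0.133, -0.212, 0.153], 'moment': [0.038, 0.026, -0.044], 'grasp_force': 0.0, 'width': 0.085} 0.0187
```

View pics/side0.png

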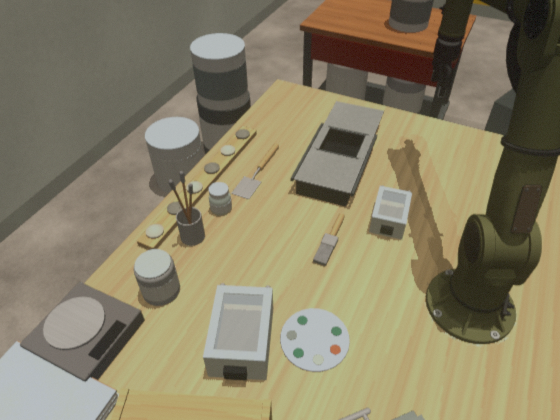

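View pics/top0.png

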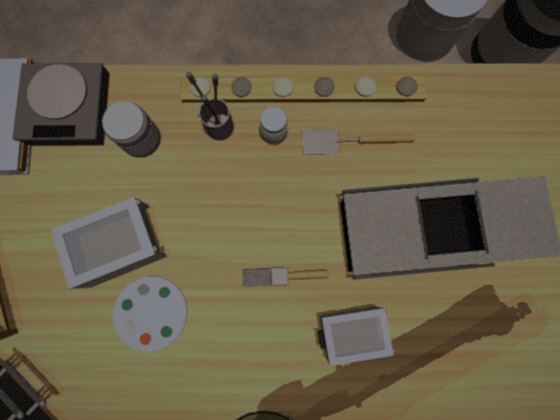

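The side view shows the large hood at about (240,330) and the small look-alike at (391,210). The box with its hole is at (343,143), and the brush lies at (330,240). In the top view the hood is at (103,243), and the box runs from (345,180) to (490,275) with its hole at (452,225). I'll zoom in to see which hood face is the front.

```bash
python3 - <<'E'
import cv2,numpy as np
a=cv2.imread("pics/side0.png")[270:400,190:300]; b=cv2.imread("pics/top0.png")[190:300,40:180]; c=cv2.imread("pics/top0.png")[165:290,330:560]
r=lambda i,w,h:cv2.resize(i,(w,h),interpolation=cv2.INTER_CUBIC)
out=np.zeros((600,800,3),np.uint8); out[:300,:255]=r(a,255,300); out[:300,260:640]=r(b,380,300)
out[302:600,:550]=r(c,550,298); out=np.clip(out*1.5,0,255).astype(np.uint8)
cv2.imwrite("pics/crop.png",out)
E
```

```text
(no output)
```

View pics/crop.png

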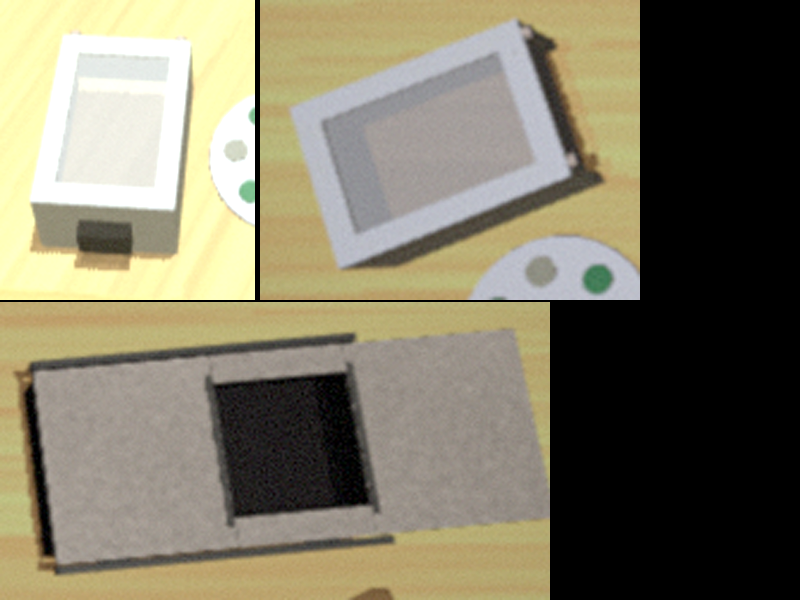

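The right-hand (-y) face of the hood has the hinge lugs, so that is the front. The black lamp block is on the back. The box hole is at its -y end, with hatch near 0.

```bash
cat > h.py <<'E'
from workcell import sensors, viewer, manip, finder
import cv2,numpy as np
C={n:viewer.camera_params(n) for n in("side","top")}
def ray(n,uv):
    T=C[n]["T"]; d=T[:3,:3]@np.linalg.solve(C[n]["mtx"],[uv[0],uv[1],1]); return T[:3,3],d
def onz(n,uv,z):
    o,d=ray(n,uv); return o+d*(z-o[2])/d[2]
def tri(ut,us):
    A=[];b=[]
    for n,u in(("top",ut),("side",us)):
        o,d=ray(n,u); d=d/np.linalg.norm(d); P=np.eye(3)-np.outer(d,d); A.append(P); b.append(P@o)
    return np.linalg.lstsq(np.vstack(A),np.hstack(b),rcond=None)[0]
def proj(n,p):
    T=np.linalg.inv(C[n]["T"]); q=C[n]["mtx"]@(T[:3,:3]@np.asarray(p)+T[:3,3]); return q[:2]/q[2]
E
python3 - <<'E'
from h import *
hb=np.array([[520,20],[572,178],[340,268],[292,105]])/[2.714,2.727]+[40,190]
hs=np.array([[65,37],[190,38],[180,210],[33,203]])/[2.318,2.308]+[190,270]
bt=np.array([[38,372],[515,330],[548,518],[58,560]]); ho=np.array([[212,378],[350,374-12],[374,512],[233,520]])
f=lambda a:(a-[0,302])/[2.391,2.384]+[330,165]
for i in range(4): print("hood tri",tri(hb[i],hs[i]).round(3),onz("top",hb[i],.095).round(3),onz("side",hs[i],.095).round(3))
for a in(f(bt),f(ho)):
    P=np.array([onz("top",u,.0625) for u in a]); print(P.round(4).tolist(), P.mean(0).round(4), np.linalg.norm(P-np.roll(P,-1,0),axis=1).round(4))
for n,u,z in(("side",[(294,187),(337,200),(384,110),(334,104)],.0625),("side",[(320,148),(357,158),(369,131),(338,126)],.0625)):
    print([onz(n,x,z).round(3).tolist() for x in u])
# boxes underside left end, top view
for t,z in(("darkbox",0),):
    for n in("top","side"):
        d=finder.trace(t,n)
        if d: 
            m=d[0]["pixels"].astype(np.uint8); c=max(cv2.findContours(m,0,2)[0],key=cv2.contourArea); print(n,cv2.approxPolyDP(c,3,True)[:,0].tolist())
for t in("tin","jar","brushpot","palette","brush"):
    d=finder.search_frame(t,"top")[0]["rect"]; print(t,onz("top",((d[0]+d[2])/2,(d[1]+d[3])/2),0.0).round(3))
E
```

```text
hood tri [ 0.674  0.115 -0.197] [0.577 0.066 0.095] [0.575 0.285 0.095]
hood tri [ 0.504  0.057 -0.163] [0.45  0.023 0.095] [0.455 0.229 0.095]
hood tri [ 0.408  0.287 -0.155] [0.382 0.203 0.095] [0.376 0.406 0.095]
hood tri [ 0.575  0.351 -0.173] [0.509 0.247 0.095] [0.503 0.459 0.095]
[[0.5897, -0.1912, 0.0625], [0.6293, -0.6549, 0.0625], [0.4476, -0.6626, 0.0625], [0.4114, -0.2033, 0.0625]] [ 0.5195 -0.428   0.0625] [0.4655 0.1819 0.4607 0.1788]
[[0.5831, -0.3577, 0.0625], [0.5982, -0.4917, 0.0625], [0.4541, -0.5004, 0.0625], [0.4474, -0.3679, 0.0625]] [ 0.5207 -0.4294  0.0625] [0.1348 0.1444 0.1326 0.1361]
[[0.572, -0.149, 0.062], [0.432, -0.153, 0.062], [0.449, -0.67, 0.063], [0.63, -0.627, 0.062]]
[[0.575, -0.36, 0.062], [0.445, -0.364, 0.063], [0.457, -0.522, 0.062], [0.566, -0.503, 0.062]]
top [[545, 178], [488, 182], [472, 178], [345, 190], [341, 206], [349, 270], [357, 279], [493, 266], [499, 260], [559, 255], [559, 237]]
side [[337, 101], [291, 178], [296, 181], [298, 193], [344, 205], [353, 194], [372, 149], [374, 131], [383, 111]]
tin [0.774 0.339 0.   ]
jar [ 0.777 -0.028  0.   ]
brushpot [0.836 0.13  0.   ]
palette [0.316 0.263 0.   ]
brush [ 0.399 -0.054  0.   ]
```

```bash
python3 - <<'E'
from h import *
from scipy.optimize import least_squares
hb=(np.array([[520,20],[572,178],[340,268],[292,105]])-[260,0])/[2.714,2.727]+[40,190]
hs=np.array([[65,37],[190,38],[180,210],[33,203]])/[2.318,2.308]+[190,270]
for i in range(4): print("hood tri",tri(hb[i],hs[i]).round(3),onz("top",hb[i],.095).round(3),onz("side",hs[i],.095).round(3))
def R(a): return np.array([[np.cos(a),-np.sin(a)],[np.sin(a),np.cos(a)]])
# hood frame: x into hood (+y world), y left
loc=np.array([[0,.068],[0,-.068],[.19,-.068],[.19,.068]])  # far-x? y left of +y dir is -x
loc[:,1]*=-1
def res(p):
    W=loc@R(p[2]).T+p[:2]; return np.hstack([ (proj(n,[*w,.095])-u) for n,U in(("top",hb),("side",hs)) for w,u in zip(W,U)])
s=least_squares(res,[.51,.24,1.9]); print("hood",s.x.round(4),s.fun.reshape(-1,2).round(1).tolist())
ct=np.array([[38,372],[515,330],[548,518],[58,560]]); ho=np.array([[212,378],[350,362],[374,512],[233,520]])
f=lambda a:(a-[0,302])/[2.391,2.384]+[330,165]
ht=f(ho); bt=f(ct)
sd=[(320,148),(357,158),(369,131),(338,126)]
L=np.array([[.065,.065],[.065,-.065],[-.065,-.065],[-.065,.065]]); B=lambda d:np.array([[.092,d+.235],[.092,d-.235],[-.092,d-.235],[-.092,d+.235]])
def res2(p):
    W=L@R(p[2]).T+p[:2]; V=B(p[3])@R(p[2]).T+p[:2]
    return np.hstack([proj("top",[*w,.0625])-u for w,u in zip(W,ht)]+[proj("top",[*w,.0625])-u for w,u in zip(V,bt)])
s=least_squares(res2,[.52,-.43,.08,0.]); print("hole",s.x.round(4),s.fun.reshape(-1,2).round(1).tolist())
p=s.x
for d in (0,.02): # predicted box corners bottom
    c=p[:2]+R(p[2])@[0,.085-d]; print(d,"box c",c.round(4),[proj("top",[*(c+R(p[2])@q),0]).round().tolist() for q in([.083,.158],[-.083,.158],[-.083,-.158])],[proj("side",[*(c+R(p[2])@q),0]).round().tolist() for q in([.083,.158],[-.083,.158],[-.083,-.158])])
E
```

```text
hood tri [0.58  0.28  0.085] [0.578 0.277 0.095] [0.575 0.285 0.095]
hood tri [0.453 0.229 0.095] [0.451 0.228 0.095] [0.455 0.229 0.095]
hood tri [0.38  0.405 0.091] [0.383 0.404 0.095] [0.376 0.406 0.095]
hood tri [0.508 0.457 0.088] [0.51  0.454 0.095] [0.503 0.459 0.095]
hood [0.5151 0.2543 1.9579] [[-1.5, -0.0], [-0.3, -0.5], [-0.4, 1.3], [-1.2, 1.7], [-0.0, -2.1], [1.2, 0.3], [-1.6, -1.3], [-0.5, -1.9]]
hole [ 0.5202 -0.4294  0.0787  0.0015] [[0.9, 1.4], [-0.8, 3.5], [-0.7, -2.9], [0.7, -1.3], [-2.1, -1.5], [-0.0, -0.4], [3.1, 0.4], [-1.1, 0.7]]
0 box c [ 0.5135 -0.3447] [[337.0, 202.0], [345.0, 271.0], [477.0, 259.0]] [[295.0, 194.0], [344.0, 207.0], [369.0, 148.0]]
0.02 box c [ 0.515  -0.3646] [[345.0, 202.0], [353.0, 270.0], [485.0, 259.0]] [[297.0, 190.0], [346.0, 203.0], [371.0, 145.0]]
```

Request:
move_arm(claw=[0.085, 0.085, 0.085, 0.085], dp=[[0, 0, 0], [0, 0, 0], [0, 0, 0], [0, 0, 0]], angular=[[0, 0, 0.12], [0, 0, 0.12], [0, 0, 0.118], [0, 0, 0]])

```text
time_s: 1.95
tool_pos: [0.275, -0.589, 0.2313]
tcp_rot: [3.139, 0.123, -0.0]
ft_force: [-0.0, 0.0, 0.5]
width: 0.0851
grasp_force: 0.0
```

```bash
cat >> h.py <<'E'
from scipy.spatial.transform import Rotation as Ro
def delta(target):
    s=sensors.observe(); r=Ro.from_rotvec(s["tcp_rot"])
    return r.inv().apply(np.asarray(target)-s["tool_pos"]).round(4)
YB=.0787; BC=np.array([.5139,-.3490]); RB=np.array([[np.cos(YB),-np.sin(YB)],[np.sin(YB),np.cos(YB)]])
def box2w(x,y,z): return [*(BC+RB@[x,y]),z]
def w2box(p): return RB.T@(np.asarray(p)[:2]-BC)
YH=1.958; HC=np.array([.515,.2543]); RH=np.array([[np.cos(YH),-np.sin(YH)],[np.sin(YH),np.cos(YH)]])
def hood2w(x,y,z): return [*(HC+RH@[x,y]),z]
def st():
    s=sensors.observe(); M=Ro.from_rotvec(s["tcp_rot"]).as_matrix(); print("t",round(s["time_s"],2),"p",np.round(s["tool_pos"],4),"box",w2box(s["tool_pos"]).round(4),"F",np.round(s["ft_force"],2),"w",round(s["width"],4),"g",s["grasp_force"],"yaw",np.arctan2(M[1,0],M[0,0]).round(4),"zax",M[:,2].round(3))
E
python3 -c "
from h import *
st(); print(delta([.5202,-.4294,.15]))"
```

```text
t 1.95 p [ 0.275  -0.589   0.2313] box [-0.2571 -0.2205] F [-0.01  0.04  0.47] w 0.0851 g 0.0 yaw 0.0785 zax [-0. -0. -1.]
[ 0.257  -0.1399  0.0813]
```

Request:
move_arm(claw=[0.085, 0.085, 0.085, 0.085, 0.085, 0.085, 0.085, 0.085, 0.085, 0.085, 0.085, 0.085], dp=[[0.037, -0.02, 0.012], [0.037, -0.02, 0.012], [0.037, -0.02, 0.012], [0.037, -0.02, 0.012], [0.037, -0.02, 0.012], [0.036, -0.02, 0.011], [0.036, -0.02, 0.01], [0, 0, 0.02], [0, 0, 0.02], [0, 0, 0.02], [0, 0, 0.02], [0, 0, 0]], angular=[[0, 0, 0], [0, 0, 0], [0, 0, 0], [0, 0, 0], [0, 0, 0], [0, 0, 0], [0, 0, 0], [0, 0, 0], [0, 0, 0], [0, 0, 0], [0, 0, 0], [0, 0, 0]])

```text
time_s: 3.15
tool_pos: [0.5182, -0.4277, 0.0668]
tcp_rot: [-3.135, -0.128, 0.007]
ft_force: [-0.4, 0.9, 0.0]
width: 0.0849
grasp_force: 0.0
```

Request:
move_arm(claw=[0.085, 0.085, 0.085, 0.085, 0.085, 0.085, 0.085, 0.085, 0.085, 0.085, 0.085], dp=[[0, 0, 0.014], [0, 0, 0.014], [0, 0, 0], [0, -0.01, 0], [0, -0.02, 0], [0, -0.025, 0], [0, -0.025, 0], [0, -0.025, 0], [0, -0.02, 0], [0, -0.01, 0], [0, 0, 0]], angular=[[0, 0, 0], [0, 0, 0], [0, 0, 0], [0, 0, 0], [0, 0, 0], [0, 0, 0], [0, 0, 0], [0, 0, 0], [0, 0, 0], [0, 0, 0], [0, 0, 0]])

```text
time_s: 4.25
tool_pos: [0.5103, -0.2927, 0.0431]
tcp_rot: [-3.139, -0.128, -0.002]
ft_force: [0.9, 0.3, 1.6]
width: 0.0853
grasp_force: 0.8
```

```bash
python3 -c "
from h import *
st()"
```

```text
t 4.25 p [ 0.5103 -0.2927  0.0431] box [0.0009 0.0564] F [0.88 0.32 1.59] w 0.0853 g 0.7702095061540604 yaw 0.0814 zax [ 0.001  0.    -1.   ]
```

Request:
move_arm(claw=[0.085, 0.085, 0.085, 0.085, 0.085, 0.085, 0.085, 0.085, 0.085, 0.085], dp=[[0, 0, -0.025], [0, 0, -0.04], [0, 0, -0.04], [0, 0, -0.03], [0, 0.03, 0], [0, 0.04, 0], [0, 0.04, 0], [0, 0.04, 0], [0, 0.02, 0], [0, 0, 0]], angular=[[0, 0, 0], [0, 0, 0], [0, 0, 0], [0, 0, 0], [0, 0, 0], [0, 0, 0], [0, 0, 0], [0, 0, 0], [0, 0, 0], [0, 0, 0]])

```text
time_s: 5.25
tool_pos: [0.5203, -0.4701, 0.1764]
tcp_rot: [3.137, 0.112, -0.003]
ft_force: [-0.5, -0.2, -0.4]
width: 0.0848
grasp_force: 0.0
```

```bash
python3 - <<'E'
from h import *
st()
a=viewer.grab_frame("top")[:,:,::-1]; b=viewer.grab_frame("side")[:,:,::-1]
cv2.imwrite("pics/top1.png",a);cv2.imwrite("pics/side1.png",b)
A=cv2.resize(a[150:300,320:520],(800,600),interpolation=3)
B=cv2.resize(b[90:240,270:420],(300,300),interpolation=3)
A=np.clip(255*(A/255.)**.5,0,255).astype(np.uint8); A[:300,500:]=B
cv2.imwrite("pics/v1.png",A)
E
```

```text
t 5.25 p [ 0.5203 -0.4701  0.1764] box [-0.0032 -0.1212] F [-0.53 -0.24 -0.41] w 0.0848 g 0.0 yaw 0.0716 zax [-0.002 -0.003 -1.   ]
```

View pics/v1.png

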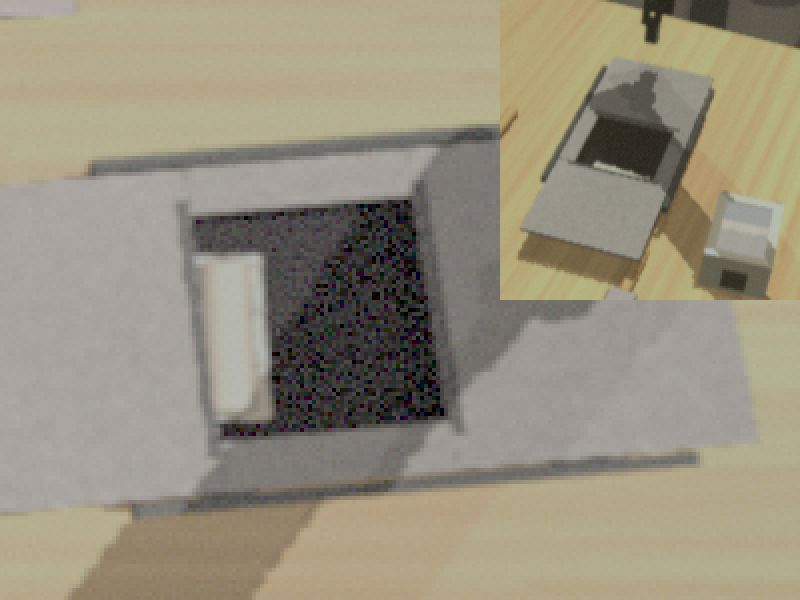

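The picture shows the pale casting at the left of the hole. In the full picture its right edge runs from about (387,214) to (388,254), and the hole's left edge is at about col 368.

```bash
python3 - <<'E'
from h import *
for z in(.006,.032,.044):
  print(z,[w2box(onz("top",(320+u/4,150+v/4),z)).round(4).tolist() for u,v in[(265,255),(273,418),(195,255),(212,418),(244,257),(247,415)]])
print([w2box(onz("top",(320+u/4,150+v/4),.0625)).round(4).tolist() for u,v in[(190,208),(415,195),(450,415),(212,438)]])
E
```

```text
0.006 [[0.0439, 0.0486], [-0.0539, 0.0569], [0.0474, 0.0908], [-0.0508, 0.093], [0.0437, 0.0614], [-0.0508, 0.072]]
0.032 [[0.0401, 0.0562], [-0.055, 0.0642], [0.0435, 0.0972], [-0.052, 0.0993], [0.0399, 0.0687], [-0.052, 0.079]]
0.044 [[0.0383, 0.0597], [-0.0554, 0.0676], [0.0417, 0.1002], [-0.0525, 0.1023], [0.0381, 0.072], [-0.0525, 0.0822]]
[[0.0662, 0.1042], [0.063, -0.0251], [-0.0628, -0.0258], [-0.0643, 0.1082]]
```

```bash
python3 - <<'E'
from h import *
st(); s=sensors.observe(); print(s["q"])
for t in((-.007,.04,.1),(-.007,.08,.1)): print(delta(box2w(*t)),np.round(box2w(*t),4))
print(hood2w(-.08,0,0))
E
```

```text
t 5.35 p [ 0.5223 -0.465   0.1768] box [-0.0007 -0.1163] F [0.16 0.5  0.1 ] w 0.0853 g 0.0 yaw 0.0769 zax [-0.     0.001 -1.   ]
[ 0.78032141  0.45528088 -0.12630964  1.37998637  0.057224    1.31055743
 -0.84190191]
[-0.0065 -0.1562  0.0769] [ 0.5038 -0.3097  0.1   ]
[-0.0066 -0.1962  0.0769] [ 0.5006 -0.2698  0.1   ]
[np.float64(0.5452080467261533), np.float64(0.1802225141288493), 0]
```

Request:
move_arm(claw=[0.085, 0.085, 0.085, 0.085, 0.085, 0.085, 0.085, 0.085, 0.085, 0.085, 0.085], dp=[[0, 0, 0], [-0.005, -0.03, 0], [-0.005, -0.045, 0], [-0.005, -0.045, 0.01], [-0.0035, -0.035, 0.03], [0, 0, 0.03], [0, 0, 0.025], [0, 0, 0], [0, 0, 0], [0, 0, 0.02], [0, 0, 0]], angular=[[0, 0, 0.082], [0, 0, 0], [0, 0, 0], [0, 0, 0], [0, 0, 0], [0, 0, 0], [0, 0, 0], [0, 0, 0], [0, 0, 0], [0, 0, 0], [0, 0, 0]])

```text
time_s: 6.45
tool_pos: [0.5046, -0.3088, 0.0623]
tcp_rot: [-3.141, 0.005, 0.001]
ft_force: [-1.4, 0.1, -0.3]
width: 0.0849
grasp_force: 0.0
```

```bash
python3 -c "
from h import *
st()"
```

```text
t 6.45 p [ 0.5046 -0.3088  0.0623] box [-0.0061  0.0408] F [-1.4   0.06 -0.35] w 0.0849 g 0.0 yaw -0.0032 zax [-0.001  0.    -1.   ]
```

Request:
move_arm(claw=[0.085, 0.085, 0.085, 0.085, 0.085, 0.085, 0.085, 0.085], dp=[[0, 0, 0.015], [0, 0, 0.008], [0, 0, 0], [-0.001, -0.01, 0], [-0.001, -0.015, 0], [-0.001, -0.01, 0], [-0.001, -0.005, 0], [0, 0, 0]], angular=[[0, 0, 0], [0, 0, 0], [0, 0, 0], [0, 0, 0], [0, 0, 0], [0, 0, 0], [0, 0, 0], [0, 0, 0]])

```text
time_s: 7.25
tool_pos: [0.5014, -0.2675, 0.0397]
tcp_rot: [-3.141, 0.002, -0.001]
ft_force: [0.1, -0.0, -0.1]
width: 0.085
grasp_force: 0.0
```

```bash
python3 -c "
from h import *
st()"
```

```text
t 7.25 p [ 0.5014 -0.2675  0.0397] box [-0.0061  0.0823] F [ 0.07 -0.01 -0.15] w 0.085 g 0.0 yaw -0.001 zax [ 0.  0. -1.]
```

Request:
move_arm(claw=[0.085, 0.085, 0.085, 0.085], dp=[[0, 0, 0.008], [0, 0, 0.008], [0, 0, 0.004], [0, 0, 0]], angular=[[0, 0, 0], [0, 0, 0], [0, 0, 0], [0, 0, 0]])

```text
time_s: 7.65
tool_pos: [0.5001, -0.2689, 0.0179]
tcp_rot: [-3.141, 0.006, 0.003]
ft_force: [-0.0, 0.2, 0.9]
width: 0.0848
grasp_force: 0.0
```

Request:
move_arm(claw=[0.085, 0.085, 0.085, 0.06, 0.04, 0.03, 0.03, 0.03, 0.03, 0.03], dp=[[0, 0, 0.007], [0, 0, 0.005], [0, 0, 0], [0, 0, 0], [0, 0, 0], [0, 0, 0], [0, 0, 0], [0, 0, 0], [0, 0, 0], [0, 0, 0]], angular=[[0, 0, 0], [0, 0, 0], [0, 0, 0], [0, 0, 0], [0, 0, 0], [0, 0, 0], [0, 0, 0], [0, 0, 0], [0, 0, 0], [0, 0, 0]])

```text
time_s: 8.65
tool_pos: [0.5051, -0.2741, 0.0197]
tcp_rot: [3.134, -0.009, 0.012]
ft_force: [-20.2, 2.1, 68.1]
width: 0.0426
grasp_force: 81.3
```

```bash
python3 -c "
from h import *
st()"
```

```text
t 8.65 p [ 0.5051 -0.2741  0.0197] box [-0.0029  0.0753] F [-20.16   2.09  68.12] w 0.0426 g 81.34086306343373 yaw -0.0055 zax [ 0.008 -0.008 -1.   ]
```

Request:
move_arm(claw=[0.03, 0.03, 0.03, 0.03], dp=[[0, 0, -0.006], [0, 0, -0.005], [0, 0, 0], [0, 0, 0]], angular=[[0, 0, 0], [0, 0, 0], [0, 0, 0], [0, 0, 0]])

```text
time_s: 9.05
tool_pos: [0.5029, -0.2698, 0.0204]
tcp_rot: [3.14, -0.005, 0.005]
ft_force: [-1.3, -0.7, 14.2]
width: 0.0422
grasp_force: 69.4
```

```bash
python3 -c "
from h import *
st()"
```

```text
t 9.05 p [ 0.5029 -0.2698  0.0204] box [-0.0048  0.0799] F [-1.35 -0.71 14.19] w 0.0422 g 69.42093136462063 yaw -0.0035 zax [ 0.003 -0.001 -1.   ]
```

Request:
move_arm(claw=[0.03, 0.03, 0.03, 0.03], dp=[[0, 0, -0.008], [0, 0, -0.012], [0, 0, 0], [0, 0, 0]], angular=[[0, 0, 0], [0, 0, 0], [0, 0, 0], [0, 0, 0]])

```text
time_s: 9.45
tool_pos: [0.5005, -0.2687, 0.0376]
tcp_rot: [-3.141, 0.005, 0.002]
ft_force: [-0.6, -0.7, -5.0]
width: 0.0424
grasp_force: 61.7
```

```bash
python3 -c "
from h import *
st()"
```

```text
t 9.45 p [ 0.5005 -0.2687  0.0376] box [-0.0071  0.0811] F [-0.55 -0.75 -5.02] w 0.0424 g 61.71023726463318 yaw -0.003 zax [-0.001  0.    -1.   ]
```

Request:
move_arm(claw=[0.03, 0.03, 0.03, 0.03, 0.03, 0.03, 0.03], dp=[[0, 0, -0.02], [0, 0, -0.025], [0, 0, -0.03], [0, 0, -0.03], [0, 0, -0.03], [0, 0, -0.02], [0, 0, 0]], angular=[[0, 0, 0], [0, 0, 0], [0, 0, 0], [0, 0, 0], [0, 0, 0], [0, 0, 0], [0, 0, 0]])

```text
time_s: 10.15
tool_pos: [0.5025, -0.2697, 0.1958]
tcp_rot: [3.139, -0.005, 0.007]
ft_force: [0.0, -0.7, -4.4]
width: 0.0423
grasp_force: 62.7
```

```bash
python3 - <<'E'
from h import *
st()
a=viewer.grab_frame("top")[:,:,::-1]; b=viewer.grab_frame("side")[:,:,::-1]
A=np.zeros((400,800,3),np.uint8); A[:,:400]=cv2.resize(a[150:310,330:490],(400,400),interpolation=3)
A[:,400:]=cv2.resize(b[80:230,260:410],(400,400),interpolation=3)
cv2.imwrite("pics/v2.png",np.clip(255*(A/255.)**.6,0,255))
E
```

```text
t 10.15 p [ 0.5025 -0.2697  0.1958] box [-0.0051  0.0799] F [ 0.02 -0.75 -4.37] w 0.0423 g 62.65527963638306 yaw -0.0032 zax [ 0.004 -0.003 -1.   ][ WARN:0@2.998] global loadsave.cpp:1063 imwrite_ Unsupported depth image for selected encoder is fallbacked to CV_8U.
```

View pics/v2.png

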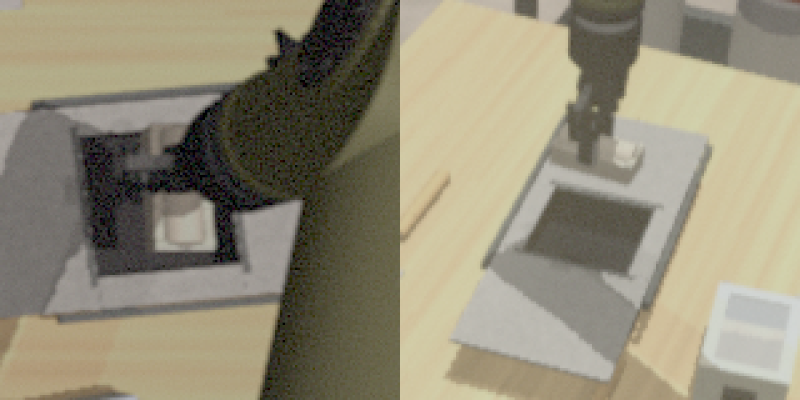

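Request:
move_arm(claw=[0.03, 0.03, 0.03, 0.03, 0.03, 0.03, 0.03, 0.03, 0.03, 0.03, 0.03, 0.03], dp=[[0.0043, -0.02, 0], [0.0043, -0.04, 0], [0.0043, -0.045, 0], [0.0043, -0.045, 0], [0.0043, -0.045, 0], [0.0043, -0.045, 0], [0.0043, -0.045, 0], [0.0043, -0.045, 0], [0.0043, -0.045, 0], [0.0043, -0.045, 0], [0, -0.03, 0], [0, 0, 0]], angular=[[0, 0, 0], [0, 0, 0], [0, 0, 0], [0, 0, 0], [0, 0, 0], [0, 0, 0], [0, 0, 0], [0, 0, 0], [0, 0, 0], [0, 0, 0], [0, 0, 0], [0, 0, 0]])

```text
time_s: 11.45
tool_pos: [0.5425, 0.1877, 0.1908]
tcp_rot: [-3.138, -0.01, 0.007]
ft_force: [-0.1, 0.0, -4.1]
width: 0.0423
grasp_force: 62.7
```

Request:
move_arm(claw=[0.03, 0.03, 0.03, 0.03, 0.03, 0.03, 0.03, 0.03, 0.03, 0.03, 0.03, 0.03], dp=[[0, 0, 0], [0, 0, 0], [0, 0, 0], [0, 0, 0], [0, 0, 0], [0, 0, 0], [0, 0, 0], [0, 0, 0], [0, 0, 0], [0, 0, 0], [0, 0, 0], [0, 0, 0]], angular=[[0, 0, -0.14], [0, 0, -0.14], [0, 0, -0.14], [0, 0, -0.14], [0, 0, -0.14], [0, 0, -0.14], [0, 0, -0.14], [0, 0, -0.14], [0, 0, -0.14], [0, 0, -0.14], [0, 0, -0.14], [0, 0, -0.14]])

```text
time_s: 12.65
tool_pos: [0.5442, 0.1796, 0.1907]
tcp_rot: [-2.093, -2.34, 0.006]
ft_force: [-0.2, 0.0, -4.9]
width: 0.0423
grasp_force: 62.7
```

Request:
move_arm(claw=[0.03, 0.03, 0.03, 0.03, 0.03], dp=[[0, 0, 0], [0, 0, 0], [0, 0, 0], [0, 0, 0], [0, 0, 0]], angular=[[0, 0, -0.14], [0, 0, -0.14], [0, 0, 0], [0, 0, 0], [0, 0, 0]])

```text
time_s: 13.15
tool_pos: [0.5451, 0.1804, 0.1924]
tcp_rot: [-1.757, -2.603, 0.002]
ft_force: [-0.5, -0.1, -4.4]
width: 0.0423
grasp_force: 62.7
```

```bash
python3 - <<'E'
from h import *
st(); print(delta(hood2w(-.085,0,.06)), sensors.observe()["q"].round(3))
E
```

```text
t 13.15 p [0.5451 0.1804 0.1924] box [0.0727 0.5253] F [-0.45 -0.14 -4.44] w 0.0423 g 62.67547130584717 yaw 1.9544 zax [-0.001 -0.    -1.   ]
[-0.0053  0.0003  0.1324] [ 0.3    0.265 -0.776  1.674  0.192  1.282 -0.13 ]
```

Request:
move_arm(claw=[0.03, 0.03, 0.03, 0.03, 0.03, 0.03, 0.03, 0.03, 0.03], dp=[[-0.005, 0, 0.03], [0, 0, 0.04], [0, 0, 0.04], [0, 0, 0.03], [0, 0, 0.02], [0, 0, 0], [0, 0, 0.004], [0, 0, 0.004], [0, 0, 0]], angular=[[0, 0, 0], [0, 0, 0], [0, 0, 0], [0, 0, 0], [0, 0, 0], [0, 0, 0], [0, 0, 0], [0, 0, 0], [0, 0, 0]])

```text
time_s: 14.05
tool_pos: [0.548, 0.1763, 0.0261]
tcp_rot: [1.754, 2.605, 0.001]
ft_force: [-0.2, -0.6, -5.5]
width: 0.0425
grasp_force: 62.8
```

Request:
move_arm(claw=[0.03, 0.03, 0.03, 0.03, 0.03, 0.03], dp=[[0, 0, 0.003], [0, 0, 0.003], [0, 0, 0.002], [0, 0, 0.002], [0, 0, 0], [0, 0, 0]], angular=[[0, 0, 0], [0, 0, 0], [0, 0, 0], [0, 0, 0], [0, 0, 0], [0, 0, 0]])

```text
time_s: 14.65
tool_pos: [0.5473, 0.1762, 0.0152]
tcp_rot: [-1.754, -2.606, 0.0]
ft_force: [-0.8, -0.1, -4.5]
width: 0.0423
grasp_force: 62.8
```

Request:
move_arm(claw=[0.03, 0.03, 0.03, 0.03], dp=[[0, 0, 0.0015], [0, 0, 0.0015], [0, 0, 0], [0, 0, 0]], angular=[[0, 0, 0], [0, 0, 0], [0, 0, 0], [0, 0, 0]])

```text
time_s: 15.05
tool_pos: [0.5477, 0.1763, 0.014]
tcp_rot: [1.754, 2.605, -0.001]
ft_force: [-3.7, -2.4, 7.8]
width: 0.0426
grasp_force: 64.2
```

Request:
move_arm(claw=[0.05, 0.085, 0.085, 0.085, 0.085, 0.085, 0.085, 0.085, 0.085, 0.085, 0.085], dp=[[0, 0, 0], [0, 0, 0], [0, 0, 0], [0, 0, 0], [0, 0, -0.01], [0, 0, -0.02], [0, 0, -0.03], [0, 0, -0.04], [0, 0, -0.04], [0, 0, -0.03], [0, 0, 0]], angular=[[0, 0, 0], [0, 0, 0], [0, 0, 0], [0, 0, 0], [0, 0, 0], [0, 0, 0], [0, 0, 0], [0, 0, 0], [0, 0, 0], [0, 0, 0], [0, 0, 0]])

```text
time_s: 16.15
tool_pos: [0.5501, 0.1778, 0.188]
tcp_rot: [1.75, 2.601, 0.01]
ft_force: [0.2, -0.3, -0.2]
width: 0.0851
grasp_force: 0.0
```

Request:
move_arm(claw=[0.02, 0.02, 0.02, 0.02, 0.02, 0.02, 0.02, 0.02, 0.02, 0.02], dp=[[-0.03, 0, 0], [-0.04, 0, 0], [-0.04, 0, 0], [-0.03, 0, 0], [0, 0, 0], [0, 0, 0], [0, 0, 0], [0, 0, 0], [0, 0, 0], [0, 0, 0]], angular=[[0, 0, 0], [0, 0, 0], [0, 0, 0], [0, 0, 0], [0, 0.12, 0], [0, 0.12, 0], [0, 0.12, 0], [0, 0.12, 0], [0, 0.12, 0], [0, 0, 0]])

```text
time_s: 17.15
tool_pos: [0.6001, 0.041, 0.178]
tcp_rot: [-1.464, -2.153, -0.448]
ft_force: [-0.1, -1.5, -1.3]
width: 0.0198
grasp_force: 0.0
```

```bash
python3 - <<'E'
from h import *
st(); print(sensors.observe()["q"].round(3))
a=viewer.grab_frame("top")[:,:,::-1]; b=viewer.grab_frame("side")[:,:,::-1]
cv2.imwrite("pics/top3.png",a);cv2.imwrite("pics/side3.png",b)
A=np.zeros((400,800,3),np.uint8); A[:,:400]=cv2.resize(a[150:310,40:240],(400,400),interpolation=3)
A[:,400:]=cv2.resize(b[200:400,150:350],(400,400),interpolation=3)
cv2.imwrite("pics/v3.png",A)
E
```

```text
t 17.15 p [0.6001 0.041  0.178 ] box [0.1166 0.382 ] F [-0.06 -1.45 -1.34] w 0.0198 g 0.0 yaw 1.945 zax [-0.214  0.525 -0.824]
[ 0.691  0.592 -0.734  1.448 -0.17   1.476  0.414]
```

View pics/v3.png

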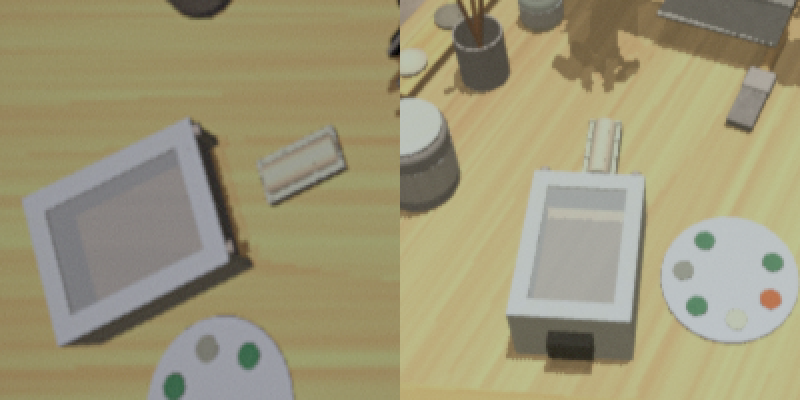

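```bash
python3 - <<'E'
from h import *
for n,U in(("top",[(258/2+40,165/2.5+150),(335/2+40,127/2.5+150),(347/2+40,162/2.5+150),(270/2+40,203/2.5+150)]),):
    P=np.array([RH.T@(onz(n,u,.032-.006)[:2]-HC) for u in U]); print(n,P.round(4).tolist(),P.mean(0).round(4))
# side-view: casting near end top corners
print([ (RH.T@(onz("side",(150+u/2,200+v/2),.03)[:2]-HC)).round(4) for u,v in[(592,120),(620,122)]])
# hood lugs check in top: fresh corners
print([ (RH.T@(onz("top",(40+u/2,150+v/2.5),.095)[:2]-HC)).round(4) for u,v in[(192,121),(230,258),(63,345),(24,203)]])
print([ (RH.T@(onz("side",(150+u/2,200+v/2),.095)[:2]-HC)).round(4) for u,v in[(536,171),(644,175),(635,325),(510,317)]])
for t in("side","top"):
    for d in finder.search_frame("hatch",t)[:1]: pass
E
```

```text
top [[-0.0425, -0.0178], [-0.1392, -0.0174], [-0.1404, 0.0196], [-0.0434, 0.0216]] [-0.0914  0.0015]
[array([-0.1623,  0.5273]), array([-0.1612,  0.5647])]
[array([-0.0028, -0.0643]), array([-0.0018,  0.0649]), array([0.1843, 0.0668]), array([ 0.1878, -0.0648])]
[array([-0.0255,  0.4208]), array([-0.0277,  0.551 ]), array([0.1693, 0.5   ]), array([0.1685, 0.3673])]
```

Request:
move_arm(claw=[0.02, 0.02, 0.02, 0.02, 0.02], dp=[[0, 0, 0], [0, 0, 0], [0, 0, 0], [0, 0, 0], [0, 0, 0]], angular=[[0, 0.12, 0], [0, 0.12, 0], [0, 0.12, 0], [0, 0.12, 0], [0, 0, 0]])

```text
time_s: 17.85
tool_pos: [0.5992, 0.0453, 0.1783]
tcp_rot: [-1.199, -1.773, -0.714]
ft_force: [0.2, -0.4, -0.9]
width: 0.0202
grasp_force: 0.0
```

```bash
python3 - <<'E'
from h import *
st(); print(sensors.observe()["q"].round(3), RH.T@(sensors.observe()["tool_pos"][:2]-HC))
E
```

```text
t 17.85 p [0.5992 0.0453 0.1783] box [0.116  0.3864] F [ 0.19 -0.42 -0.94] w 0.0202 g 0.0 yaw 1.945 zax [-0.334  0.817 -0.47 ]
[ 0.768  0.876 -0.764  1.324 -0.376  1.667  0.5  ] [-0.22527606  0.00094289]
```

Request:
move_arm(claw=[0.02, 0.02, 0.02, 0.02, 0.02, 0.02, 0.02], dp=[[-0.0265, 0, 0.0141], [-0.0353, 0, 0.0188], [-0.0353, 0, 0.0188], [-0.0265, 0, 0.0141], [0, 0, 0], [-0.0088, 0, 0.0047], [0, 0, 0]], angular=[[0, 0, -0.013], [0, 0, 0], [0, 0, 0], [0, 0, 0], [0, 0, 0], [0, 0, 0], [0, 0, 0]])

```text
time_s: 18.55
tool_pos: [0.6021, 0.0474, 0.034]
tcp_rot: [-1.185, -1.792, -0.725]
ft_force: [-0.3, -0.6, 0.2]
width: 0.02
grasp_force: 0.0
```

```bash
python3 - <<'E'
from h import *
st(); print(sensors.observe()["q"].round(3), RH.T@(sensors.observe()["tool_pos"][:2]-HC), delta(hood2w(-.15,0.001,.022)))
b=viewer.grab_frame("side")[:,:,::-1]
cv2.imwrite("pics/v4.png",cv2.resize(b[180:340,180:340],(600,600),interpolation=3))
E
```

```text
t 18.55 p [0.6021 0.0474 0.034 ] box [0.1191 0.3883] F [-0.28 -0.61  0.22] w 0.02 g 0.0 yaw 1.9897 zax [-0.332  0.816 -0.474]
[ 0.73   1.049 -0.701  1.338 -0.289  1.529  0.634] [-0.22445832 -0.00253261] [ 0.0248 -0.0032  0.0713]
```

View pics/v4.png

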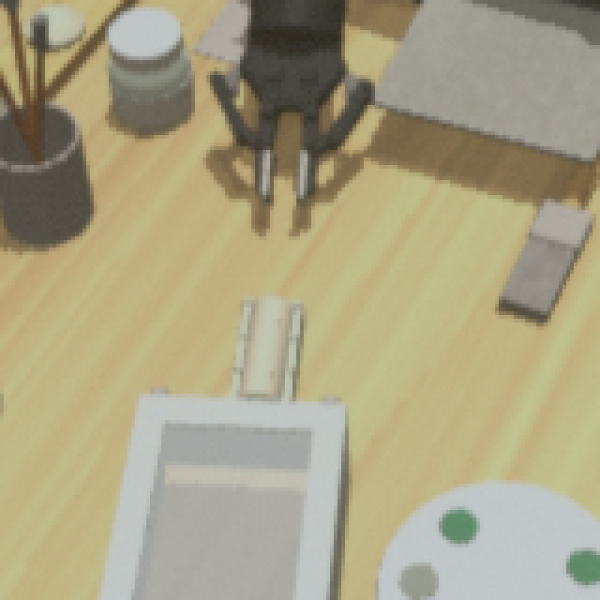

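Request:
move_arm(claw=[0.02, 0.02, 0.02, 0.02, 0.02, 0.02], dp=[[-0.0106, 0, 0.0057], [0.0118, -0.001, 0.022], [0.0118, -0.001, 0.022], [0.0095, -0.001, 0.0176], [0, 0, 0], [0, 0, 0]], angular=[[0, 0, 0], [0, 0, 0], [0, 0, 0], [0, 0, 0], [0, 0, 0], [0, 0, 0]])

```text
time_s: 19.2
tool_pos: [0.5727, 0.11, 0.0211]
tcp_rot: [-1.187, -1.79, -0.725]
ft_force: [0.6, -1.4, -0.1]
width: 0.0201
grasp_force: 0.0
```

```bash
cat >> h.py <<'E'
def hd():
    st(); s=sensors.observe(); print("hood",(RH.T@(s["tool_pos"][:2]-HC)).round(4),"z",round(s["tool_pos"][2],4),"q",s["q"].round(2))
E
python3 -c "
from h import *
hd();print(delta(hood2w(-.1,0.001,.02)))"
```

```text
t 19.2 p [0.5727 0.11   0.0211] box [0.0947 0.4529] F [ 0.6  -1.37 -0.14] w 0.0201 g 0.0 yaw 1.9869 zax [-0.331  0.816 -0.473]
hood [-0.1555  0.0011] z 0.0211 q [ 0.72  1.01 -0.73  1.48 -0.32  1.4   0.63]
[0.0252 0.0003 0.0494]
```

Request:
move_arm(claw=[0.02, 0.02, 0.02, 0.02, 0.02, 0.02, 0.02, 0.02], dp=[[0.0047, 0, 0.0088], [0.0071, 0, 0.0132], [0.0071, 0, 0.0132], [0.0071, 0, 0.0132], [0.0071, 0, 0.0132], [0.0071, 0, 0.0132], [0.0071, 0, 0.0132], [0, 0, 0]], angular=[[0, 0, 0], [0, 0, 0], [0, 0, 0], [0, 0, 0], [0, 0, 0], [0, 0, 0], [0, 0, 0], [0, 0, 0]])

```text
time_s: 20.0
tool_pos: [0.5312, 0.2061, 0.0217]
tcp_rot: [-1.18, -1.787, -0.723]
ft_force: [-0.5, 0.1, 1.0]
width: 0.0201
grasp_force: 0.0
```

```bash
python3 - <<'E'
from h import *
hd(); print(delta(hood2w(.045,0.001,.02)))
a=viewer.grab_frame("top")[:,:,::-1]; b=viewer.grab_frame("side")[:,:,::-1]
A=np.zeros((400,800,3),np.uint8); A[:,:400]=cv2.resize(a[150:310,60:220],(400,400),interpolation=3)
A[:,400:]=cv2.resize(b[240:400,160:320],(400,400),interpolation=3)
cv2.imwrite("pics/v5.png",A)
E
```

```text
t 20.0 p [0.5312 0.2061 0.0217] box [0.0609 0.552 ] F [-0.48  0.05  0.97] w 0.0201 g 0.0 yaw 1.9886 zax [-0.337  0.817 -0.469]
hood [-0.0508  0.0032] z 0.0217 q [ 0.67  0.97 -0.78  1.64 -0.37  1.24  0.61]
[0.0433 0.0031 0.0854]
```

View pics/v5.png

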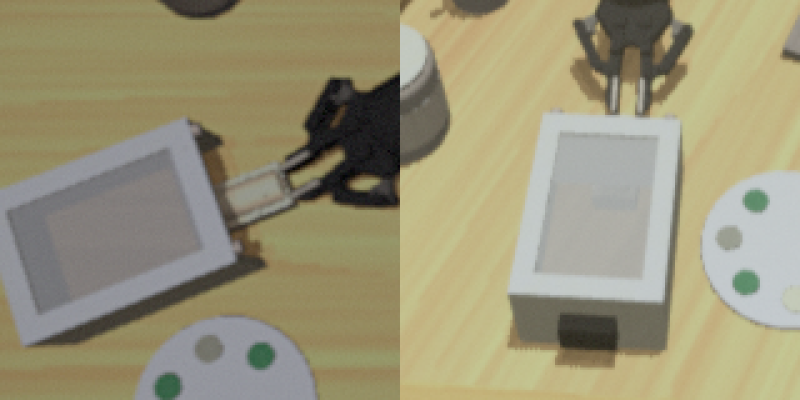

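Request:
move_arm(claw=[0.0, 0.0, 0.0, 0.0, 0.0, 0.0, 0.0, 0.0, 0.0], dp=[[0, 0.001, 0], [0, 0.001, 0], [0.0047, 0, 0.0088], [0.0071, 0, 0.0132], [0.0071, 0, 0.0132], [0.0071, 0, 0.0132], [0.0047, 0, 0.0088], [0, 0, 0], [0, 0, 0]], angular=[[0, 0, 0], [0, 0, 0], [0, 0, 0], [0, 0, 0], [0, 0, 0], [0, 0, 0], [0, 0, 0], [0, 0, 0], [0, 0, 0]])

```text
time_s: 21.0
tool_pos: [0.5102, 0.2642, 0.021]
tcp_rot: [-1.184, -1.787, -0.724]
ft_force: [0.9, 0.0, 0.2]
width: 0.0002
grasp_force: 0.0
```

```bash
python3 - <<'E'
from h import *
hd(); print(delta(hood2w(.045,0.001,.02)))
E
```

```text
t 21.0 p [0.5102 0.2642 0.021 ] box [0.0445 0.6116] F [0.89 0.04 0.21] w 0.0002 g 0.0 yaw 1.9854 zax [-0.334  0.817 -0.471]
hood [0.011  0.0008] z 0.021 q [ 0.63  0.95 -0.82  1.72 -0.4   1.13  0.59]
[ 0.0151 -0.      0.0305]
```

Request:
move_arm(claw=[0.0, 0.0, 0.0, 0.0], dp=[[0.0028, 0, 0.0053], [0.0028, 0, 0.0053], [0.0028, 0, 0.0053], [0, 0, 0]], angular=[[0, 0, 0], [0, 0, 0], [0, 0, 0], [0, 0, 0]])

```text
time_s: 21.4
tool_pos: [0.5034, 0.281, 0.0209]
tcp_rot: [-1.185, -1.787, -0.725]
ft_force: [0.1, 0.9, -0.3]
width: -0.0001
grasp_force: 0.1
```

Request:
move_arm(claw=[0.0, 0.0, 0.0], dp=[[0.0024, 0, 0.0044], [0, 0, 0], [0, 0, 0]], angular=[[0, 0, 0], [0, 0, 0], [0, 0, 0]])

```text
time_s: 21.7
tool_pos: [0.5018, 0.2851, 0.0209]
tcp_rot: [-1.186, -1.787, -0.725]
ft_force: [0.9, -0.3, -0.2]
width: -0.0001
grasp_force: 0.2
```

```bash
python3 - <<'E'
from h import *
hd()
a=viewer.grab_frame("top")[:,:,::-1]; b=viewer.grab_frame("side")[:,:,::-1]
A=np.zeros((400,800,3),np.uint8); A[:,:400]=cv2.resize(a[180:300,60:180],(400,400),interpolation=3)
A[:,400:]=cv2.resize(b[260:380,180:300],(400,400),interpolation=3)
cv2.imwrite("pics/v6.png",A)
E
```

```text
t 21.7 p [0.5018 0.2851 0.0209] box [0.0378 0.6331] F [ 0.88 -0.31 -0.23] w -0.0001 g 0.24382934760069475 yaw 1.9847 zax [-0.333  0.817 -0.471]
hood [0.0335 0.0006] z 0.0209 q [ 0.61  0.94 -0.83  1.74 -0.42  1.09  0.58]
```

View pics/v6.png

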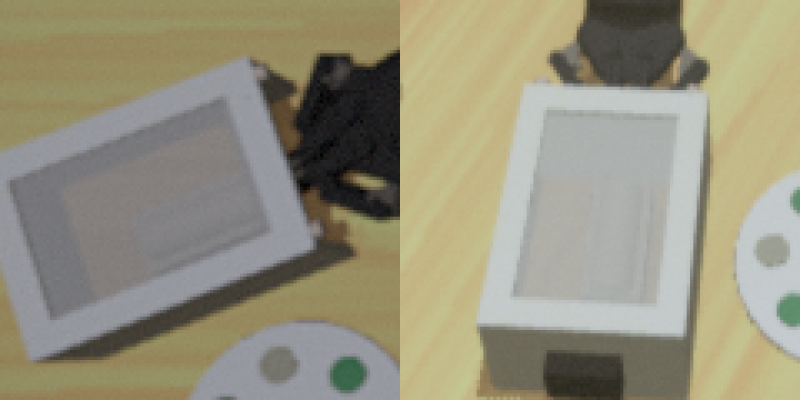

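```bash
python3 - <<'E'
from h import *
for u,v in((135,212),(150,258),(262,215)): print((RH.T@(onz("top",(60+u/3.333,180+v/3.333),.03)[:2]-HC)).round(4))
for u,v in((590,290),(645,292)): print((RH.T@(onz("side",(180+(u-400)/3.333,260+v/3.333),.03)[:2]-HC)).round(4))
E
```

```text
[ 0.1247 -0.0162]
[0.1249 0.0181]
[0.044  0.0195]
[ 0.1301 -0.0083]
[0.1292 0.0306]
```

Request:
move_arm(claw=[0.0, 0.0, 0.0, 0.0], dp=[[0.0019, 0, 0.0035], [0.0019, 0, 0.0035], [0, 0, 0], [0, 0, 0]], angular=[[0, 0, 0], [0, 0, 0], [0, 0, 0], [0, 0, 0]])

```text
time_s: 22.2
tool_pos: [0.4988, 0.2924, 0.0208]
tcp_rot: [-1.186, -1.788, -0.725]
ft_force: [0.5, -0.3, 0.9]
width: -0.0
grasp_force: 0.5
```

Request:
move_arm(claw=[0.0, 0.0, 0.0, 0.0], dp=[[0.0014, 0, 0.0026], [0.0014, 0, 0.0026], [0, 0, 0], [0, 0, 0]], angular=[[0, 0, 0], [0, 0, 0], [0, 0, 0], [0, 0, 0]])

```text
time_s: 22.6
tool_pos: [0.4965, 0.2979, 0.0208]
tcp_rot: [-1.186, -1.787, -0.725]
ft_force: [0.8, 0.1, 0.8]
width: -0.0
grasp_force: 0.7
```

Request:
move_arm(claw=[0.0, 0.0, 0.0, 0.0], dp=[[0.0014, 0, 0.0026], [0.0014, 0, 0.0026], [0, 0, 0], [0, 0, 0]], angular=[[0, 0, 0], [0, 0, 0], [0, 0, 0], [0, 0, 0]])

```text
time_s: 23.0
tool_pos: [0.4942, 0.3034, 0.0208]
tcp_rot: [-1.186, -1.787, -0.725]
ft_force: [0.6, -0.2, 0.6]
width: 0.0001
grasp_force: 0.6
```

Request:
move_arm(claw=[0.0, 0.0, 0.0, 0.0], dp=[[0.0014, 0, 0.0026], [0.0009, 0, 0.0018], [0, 0, 0], [0, 0, 0]], angular=[[0, 0, 0], [0, 0, 0], [0, 0, 0], [0, 0, 0]])

```text
time_s: 23.4
tool_pos: [0.4924, 0.3078, 0.0208]
tcp_rot: [-1.186, -1.787, -0.725]
ft_force: [2.0, -0.7, -0.0]
width: 0.0004
grasp_force: 0.9
```

Request:
move_arm(claw=[0.0, 0.0, 0.0, 0.0, 0.0, 0.0, 0.0, 0.0, 0.0, 0.0, 0.0, 0.0], dp=[[-0.0047, 0, -0.0088], [-0.0071, 0, -0.0132], [-0.0094, 0, -0.0176], [-0.0094, 0, -0.0176], [-0.0094, 0, -0.0176], [-0.0094, 0, -0.0176], [-0.0094, 0, -0.0176], [-0.0094, 0, -0.0176], [-0.0094, 0, -0.0176], [0.0, 0, -0.03], [0.0, 0, -0.03], [0, 0, 0]], angular=[[0, 0, 0], [0, 0, 0], [0, 0, 0], [0, 0, 0], [0, 0, 0], [0, 0, 0], [0, 0, 0], [0, 0, 0], [0, 0, 0], [0, 0, 0], [0, 0, 0], [0, 0, 0]])

```text
time_s: 24.6
tool_pos: [0.5791, 0.1007, 0.0495]
tcp_rot: [-1.195, -1.789, -0.729]
ft_force: [-0.1, 0.0, -0.2]
width: 0.0006
grasp_force: 0.0
```

```bash
python3 - <<'E'
from h import *
hd()
a=viewer.grab_frame("top")[:,:,::-1]; b=viewer.grab_frame("side")[:,:,::-1]
A=np.zeros((600,800,3),np.uint8); A[:400,:400]=cv2.resize(a[180:300,60:180],(400,400),interpolation=3)
A[:400,400:]=cv2.resize(b[260:380,180:300],(400,400),interpolation=3)
A[400:,:267]=cv2.resize(a,(267,200)); A[400:,267:534]=cv2.resize(b,(267,200))
cv2.imwrite("pics/v7.png",np.clip(255*(A/255.)**.7,0,255).astype(np.uint8))
E
```

```text
t 24.6 p [0.5791 0.1007 0.0495] box [0.1004 0.4432] F [-0.1   0.01 -0.24] w 0.0006 g 0.0 yaw 1.9805 zax [-0.324  0.818 -0.476]
hood [-0.1664 -0.0014] z 0.0495 q [ 0.73  0.98 -0.74  1.47 -0.33  1.44  0.61]
```

View pics/v7.png

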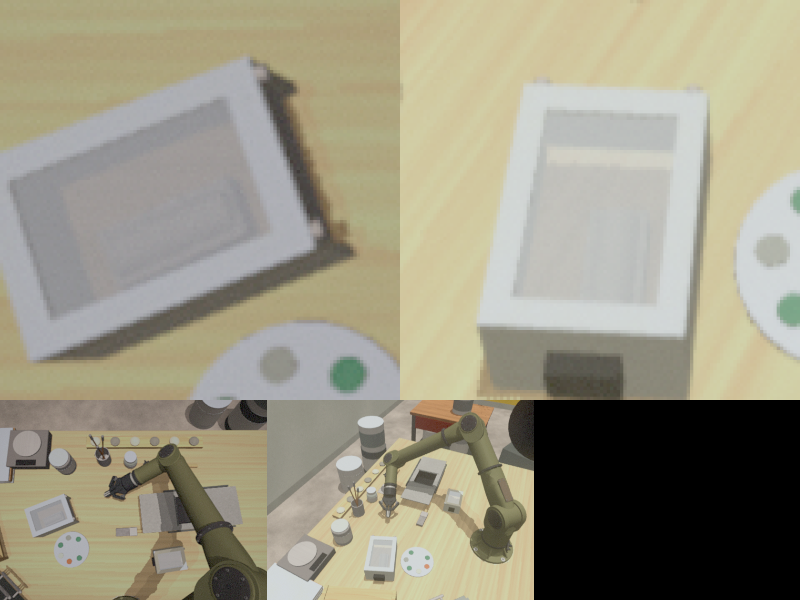

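The casting sits fully inside the hood, with its near end about 55 mm behind the front face. The light strip behind the doorway is back as it was at the start, so the flap is shut. The bystanders look undisturbed.

```bash
python3 -c "
from workcell import manip
print(manip.job_done())"
```

```text
the job is handed in; nothing more can be done
None
```

The casting was lifted out of the dark box through the hand hole and pushed fully into the larger hood, standing on its base with the flap shut behind it, and the job was handed in at about 25 s of the 72 s allowed.

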